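Clean the earth strip, then hover the cover over its screw holes

ROBOT

A 6-joint arm with a two-finger parallel gripper is mounted at the origin on the work surface. World frame = base frame: x ahead of the robot, y to its left, z up, the work surface at z = 0. Lengths are in m, angles in rad, forces in N, time in s.
With the tool pointing down it reaches from about 0.325 to 0.9 m from the base axis. Payload 3.5 kg.
Tool frame: the origin (TCP) lies on the centre line of the jaws, within the pads' length; the fingertips stand 25 mm ahead of it and the grasp point (between the pads) lies 6 mm ahead of it; z points along the fingers, y is the line along which they close (so a half turn about z gives the same grasp; the last joint's range is limited). The gripper opens to 85 mm and grips with 20 to 120 N. Pads are 22 mm wide; open, the fingers measure 114 mm over their backs; the gripper's body (76 mm by 85 mm) begins 54 mm behind the grasp point. The pads swing forward as they close: fully open they stand 13 mm farther back than shut.
Start: joints at [1.132, 0.276, -0.026, 1.268, 0, 1.467], TCP at [0.206, 0.59, 0.236] pointing down, gripper open.
Joint ranges: [-3.12, 3.12], [-0.85, 1.88], [-1.08, 1.24], [-1.95, 2.15], [-1.57, 1.53], [-3.14, 3.14]. Speed limits (rad/s): [2.57, 2.57, 3.14, 3.14, 3.14, 3.14].

INTERFACE

Orientations are given as [roll, pitch, yaw] about the fixed x, y, z axes, in that order (R = Rz(yaw) Ry(pitch) Rx(roll)).
In Python, from rig import manip gives the robot as it stands.
- The arm moves only by the tool move_arm, never from a script. Its argument "commands" is a list that holds one entry, the list of rows, each a list of 4 numbers: the shift along the tool's x, y, z in m, then the turn about the tool's z in degrees. In form: [[[tx, ty, tz, yaw], ...]]. A call has 1 to 20 rows; each row is the pose to reach, as a shift and turn from the pose commanded when the call began, along the tool's axes at that moment; what a row does not reach only later rows make up. A row lasts 1/12 s, in which the tool goes at most 41.7 mm and 7.16 degrees, less where a joint would pass 70% of its speed; a pose out of reach is approached as far as the arm can. A call with a gripper value outside its range is refused whole. "hand" is the closure, from 0 (fully open) to 1 (shut), set as the call begins (left out, the last holds). The fingers move at their own pace and stop on an object; "grip_force" is the grip in N (left out, the last holds). Time passes only in rows, so rows that repeat a pose let the fingers close. It gives the time, the measured TCP pose, the force, the opening and the grip force at its end, in the units of the state.
- manip.state(): the state, without advancing time (a new reading comes with each control period).
- manip.read_camera(name): name is "side" or "top" or "wrist"; returns a dict with "img" (480x640x3 uint8, red, green, blue), "vfov" (degrees; the focal length in pixels is half the picture's height over the tangent of half this angle, whatever the lens; pixels are square), "cx", "cy" (the principal point, pixels), "view" (4x4, takes a point from world to camera coordinates). Camera axes: x right, y down, z forward; pixel columns grow to the right and rows downward; lengths in m; the calibration is good to about 2 mm. A picture is of the moment at which its call begins. There is no depth.
- manip.hand_in(): hands the job in; it is judged then, once.
The state is a dict: "clock": time; "joints": joint angles; "qd": joint speeds; "joint_efforts": joint torques, N m; "tcp_pos": TCP position; "orientation": TCP orientation; "force": force on the tool from outside, world axes, zero at the start; "torque": the same for the moment, N m; "opening": finger opening in m; "grasp_force": force on a finger pad.
Only numpy, scipy, OpenCV 4.12 (cv2) and the standard library are available. Lean on these libraries where they do the work, as an engineer would, in place of code of your own. Each camera call takes 0.05 s, during which the arm holds its last target. There are 200 camera calls.

TASK

Take the green cleaning pen from its stand and, keeping it upright, draw its springy brass tip lightly along the copper strip on the rim of the aluminium box, slowly (about 2 cm a second) and in contact all the way, from the end by the red socket to the end by the black socket; then put the pen back in its stand. Then pick up the grey cover plate by its heat sink and finish while still holding it level and still about a centimetre above the box, not touching it, its four holes lined up over the four threaded holes so that each thread shows centrally through its hole (either way round). Leave the tin, the pliers and the solder spool where they are.

Things in the scene. Friction and masses are not known exactly. Their poses are not given: they have to be found in the camera images.
- box: open aluminium box, 80 (x) by 120 (y) mm, fixed in a work holder (base 130 x 170 x 10 mm, blue jaws at the y ends, 40 mm high). Origin: centre of the holder's underside, on the table; z up. Rim and the four corner posts are flat, 55 mm above the table. On the outer -x face a red socket (towards +y) and a black one (towards -y), 14 mm thick, stick out 14 mm, below the rim
- seam0 (a point): point on the middle line of the copper strip, on its surface, at the red socket. The strip, 8 mm wide, 78 mm long, runs straight along the box's y on its -x rim (10 mm wide), flush with it; axes as the box's
- seam1 (a point): like seam0, 12 mm along the strip, 1/6 of the way along
- seam2 (a point): like seam0, 24 mm along the strip, 1/3 of the way along
- seam3 (a point): like seam0, 36 mm along the strip, half way along
- seam4 (a point): like seam0, 48 mm along the strip, 2/3 of the way along
- seam5 (a point): like seam0, 60 mm along the strip, 5/6 of the way along
- seam6 (a point): like seam0, 72 mm along the strip, at the black socket
- thread_a (a point): mouth of the 6 mm threaded hole in the corner post at x = -30, y = 50 mm of the box frame, level with the rim; axes as the box's
- thread_b (a point): mouth of the 6 mm threaded hole in the corner post at x = -30, y = -50 mm of the box frame, level with the rim; axes as the box's
- thread_c (a point): mouth of the 6 mm threaded hole in the corner post at x = 30, y = -50 mm of the box frame, level with the rim; axes as the box's
- thread_d (a point): mouth of the 6 mm threaded hole in the corner post at x = 30, y = 50 mm of the box frame, level with the rim; axes as the box's
- cover: loose grey plate, 80 (x) x 120 (y) x 4 mm, flat on the table, about 0.18 kg, four 8 mm holes through it. In its middle a dark finned heat sink, 16 mm wide (x), 60 mm long (y), top 40 mm above the plate's underside: grip it from above, closing along x. Origin: centre of the plate's underside; z up. Half a turn round it fits as well
- hole_a (a point): centre of the cover's hole at x = -30, y = 50 mm of the cover frame, on the underside
- hole_b (a point): centre of the cover's hole at x = -30, y = -50 mm of the cover frame, on the underside
- hole_c (a point): centre of the cover's hole at x = 30, y = -50 mm of the cover frame, on the underside
- hole_d (a point): centre of the cover's hole at x = 30, y = 50 mm of the cover frame, on the underside
- pen: loose cleaning pen, 50 g, upright in its stand. Origin: lower end of its steel barrel; z runs up the pen. Barrel 10 mm diameter from 0 to 50 mm; black collar 28 mm diameter from 50 to 55 mm, its underside rests on the stand's top; green round handle 14 mm diameter from 55 to 135 mm (its top end). In the stand its origin is 25 mm above the table
- pen_tip (a point): end of the pen's brass tip (6 mm diameter), 12 mm below the pen's origin on its axis when not pressed; it moves with the tip
- bristle (a joint): how far the brass tip is pushed into the barrel, 0 to 0.009 m; a spring of 0.45 N plus 0.15 N per mm pushes it out. Pressed about 4 mm it takes about 1 N; at 9 mm it is hard.
- stand_mouth (a point): centre of the stand's hole at its top, 75 mm above the table. The stand is a fixed grey block 56 x 56 mm, on an 80 x 80 mm base, with an upright round hole 18 mm wide and 67 mm deep
- tin: bystander: black, red and gold tea tin lying on the table, 60 (x) x 90 (y) x 58 mm, with a steel connector on its +y end; origin at the centre of its underside
- pliers: bystander: pliers with green handles lying flat, about 140 x 75 x 14 mm, handles towards their -x; origin under the pivot
- spool: bystander: orange solder spool, 50 mm diameter, 46 mm high, standing; origin at the centre of its underside

How it is judged:
By the outcome, as a careful person would: the job done as asked, in the order asked, and still so for the second after the job is handed in, while the arm keeps its last pose, push and grip.
It also fails if it takes over 72 s, if anything falls off the work surface, if the arm or the gripper's body presses on something with over 40 N, if the wrist force passes 120 N, or if a joint passes its speed limit or range.

## Working session

There is one attempt and no reset: what is moved stays moved. The work goes in short steps, Python scripts to look and compute and a tool call to move; the robot and the scene stay as the last step left them, time stands still between calls to the robot, and variables do not carry over. Pictures are saved under pics/ and viewed, at most 10 in all, crops included, and the job is handed in when it is done.

Besides the shell and the picture viewer there is one more tool, called in YAML: its name, and indented under it one key for each argument. move_arm: Moves the arm, as the interface text tells. Its arguments: {"type":"object","properties":{"commands":{"type":"array"},"hand":{"type":"number"},"grip_force":{"type":"number"}},"required":["commands"]}

```bash
mkdir -p pics; cat > h.py <<'E'
import numpy as np,cv2
from rig import manip
def cam(n,f=None):
    c=manip.read_camera(n)
    if f: cv2.imwrite('pics/'+f,c['img'][:,:,::-1])
    return c
def K(c):
    f=240/np.tan(np.radians(c['vfov'])/2);return f
def ray(c,u,v,z):
    V=np.array(c['view']);f=K(c)
    d=V[:3,:3].T@np.array([(u-c['cx'])/f,(v-c['cy'])/f,1]);o=-V[:3,:3].T@V[:3,3]
    return o+d*(z-o[2])/d[2]
def proj(c,p):
    V=np.array(c['view']);q=V[:3,:3]@np.array(p)+V[:3,3];f=K(c)
    return np.array([c['cx']+f*q[0]/q[2],c['cy']+f*q[1]/q[2]])
E
python3 - <<'E'
from h import *
import pickle
s=manip.state();print(s)
d={n:cam(n,n+'0.png') for n in('top','side','wrist')}
pickle.dump(d,open('c0.pkl','wb'))
for n in d: print(n,d[n]['vfov'],d[n]['cx'],d[n]['cy'],np.round(d[n]['view'],3).tolist())
E
```

```text
{'clock': 0.0, 'joints': array([ 1.13162829e+00,  2.77166424e-01, -2.78960435e-02,  1.26800476e+00,
       -3.85076211e-05,  1.46740574e+00]), 'qd': array([-0.00052831,  0.00023283, -0.0006064 , -0.00084684,  0.00020507,
       -0.00023991]), 'joint_efforts': array([-9.48228553e-04, -4.45511055e+01,  2.95202172e+01,  1.65400986e-02,
       -8.34106936e-05,  6.08090517e-06]), 'tcp_pos': array([0.20562141, 0.58938373, 0.2344318 ]), 'orientation': array([-3.13932991e+00, -1.96069157e-04,  2.80581502e+00]), 'force': array([ 0.41548684, -0.78252844, -0.06193011]), 'torque': array([0.01431023, 0.03002501, 0.0521022 ]), 'grasp_force': 0.0, 'opening': 0.08527758851621542}
top 57.160017015206584 316.62289444249467 239.64128748348227 [[-0.006, -1.0, 0.015, -0.01], [-0.988, 0.003, -0.157, 0.574], [0.157, -0.016, -0.988, 0.952], [0.0, 0.0, 0.0, 1.0]]
side 53.437774150199566 319.7829499098882 237.1319692016287 [[-0.977, -0.214, 0.021, 0.548], [-0.162, 0.67, -0.724, 0.171], [0.141, -0.711, -0.689, 1.078], [0.0, 0.0, 0.0, 1.0]]
wrist 64.15932723397736 317.72924194663744 244.94148895773745 [[0.33, 0.944, -0.003, -0.624], [0.895, -0.311, 0.32, -0.042], [0.302, -0.108, -0.947, 0.382], [0.0, 0.0, 0.0, 1.0]]
```

View pics/top0.png

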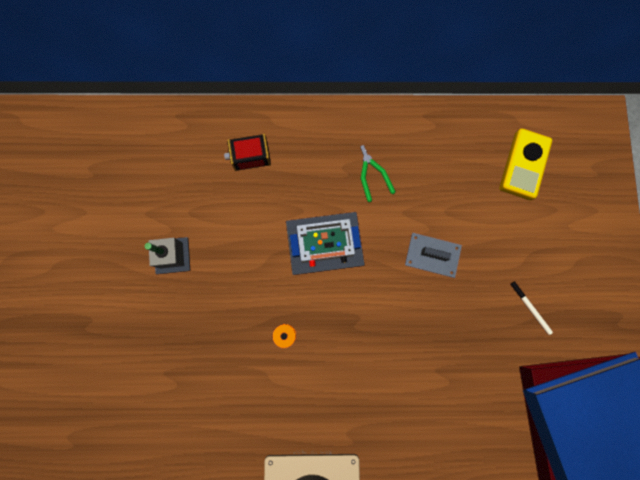

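View pics/side0.png

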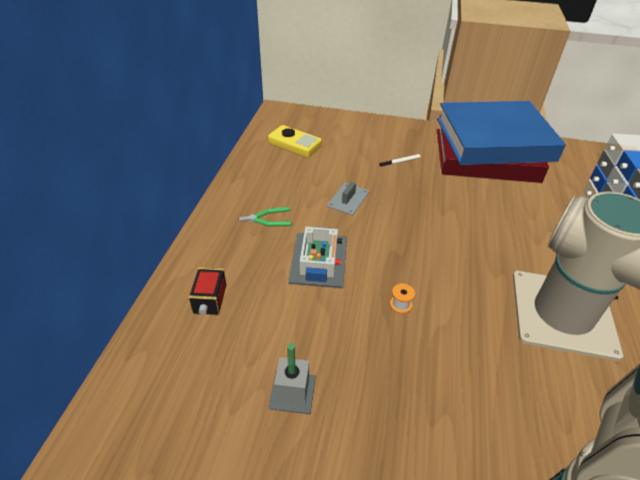

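The pictures show: stand and pen at left (top view: pen top (148,246), collar (161,251)); box in the middle (325,242) with the red socket at left; cover at (434,255).

```bash
python3 - <<'E'
from h import *
import pickle
d=pickle.load(open('c0.pkl','rb'));t=d['top'];s=d['side']
r=lambda c,*a:np.round(ray(c,*a),4)
print('pentop',r(t,148,246,.16),r(s,291,346,.16)); print('collar',r(t,161,251,.08),r(s,292,371,.08))
print('box',r(t,325,242,.055),r(s,319,252,.055))
print('base corners',[r(t,u,v,.01)[:2] for u,v in((287,219),(357,212),(364,266),(292,274))])
print('cover',[r(t,u,v,.004)[:2] for u,v in((414,234),(462,242),(456,277),(406,268))])
print('spool',r(t,284,336,.046),'tin',r(t,249,152,.058))
a=cv2.resize(t['img'][195:285,270:370],None,fx=4,fy=4,interpolation=3)
b=cv2.resize(t['img'][215:305,390:480],None,fx=4,fy=4,interpolation=3)
cv2.imwrite('pics/z.png',np.hstack([a,b])[:,:,::-1])
E
```

```text
pentop [0.5437 0.3242 0.16  ] [0.5435 0.3256 0.16  ]
collar [0.5443 0.3251 0.08  ] [0.5434 0.3257 0.08  ]
box [ 0.5667 -0.031   0.055 ] [ 0.5658 -0.0073  0.055 ]
base corners [array([0.6288, 0.0567]), array([ 0.6453, -0.1092]), array([ 0.5167, -0.123 ]), array([0.4989, 0.0445])]
cover [array([ 0.593 , -0.2443]), array([ 0.5734, -0.3576]), array([ 0.4906, -0.3388]), array([ 0.5122, -0.2222])]
spool [0.3606 0.0601 0.046 ] tin [0.7765 0.1423 0.058 ]
```

View pics/z.png

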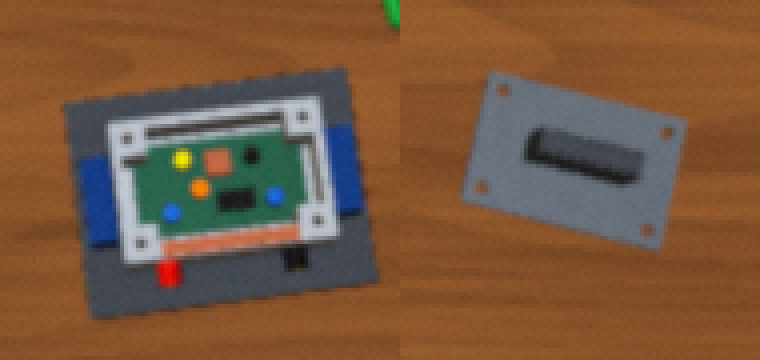

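The crops show the four threads (dark squares at the posts), the copper strip at the lower edge between the sockets, and the four cover holes. Next I fit rigid models to them.

```bash
cat >> h.py <<'E'
from scipy.optimize import least_squares
M={'a':(-.03,.05),'b':(-.03,-.05),'c':(.03,-.05),'d':(.03,.05)}
def fit(c,px,z,x0=(.55,-.1,0)):
    # px: {name:(u,v)} ; returns x,y,yaw(deg),rms px
    def P(p,m):
        C,S=np.cos(p[2]),np.sin(p[2]);return (p[0]+C*m[0]-S*m[1],p[1]+S*m[0]+C*m[1],z)
    f=lambda p:np.concatenate([proj(c,P(p,M.get(k,k)))-px[k] for k in px])
    r=least_squares(f,x0,x_scale=(.01,.01,.1))
    return np.round([*r.x[:2],np.degrees(r.x[2]),np.sqrt(np.mean(r.fun**2))],4)
def delta(x,y,z,yaw):
    "tool-frame shift and turn from measured pose to goal (tool down)"
    s=manip.state();p=s['tcp_pos'];w=s['orientation'][2]
    d=np.array([x,y,z])-p;C,S=np.cos(w),np.sin(w)
    t=(np.degrees(w)-yaw+180)%360-180
    return np.round([C*d[0]+S*d[1],S*d[0]-C*d[1],-d[2],t],4)
E
python3 - <<'E'
from h import *
import pickle
d=pickle.load(open('c0.pkl','rb'));t=d['top']
q=lambda x,y,ox,oy:(ox+(x+.5)/4-.5,oy+(y+.5)/4-.5)
B={k:q(*v,270,195) for k,v in dict(d=(127,139),c=(302,117),b=(318,219),a=(140,243)).items()}
C={k:q(v[0]-400,v[1],390,215) for k,v in dict(d=(503,90),c=(668,131),b=(648,231),a=(481,187)).items()}
print('box',fit(t,B,.055));print('cover',fit(t,C,.004))
print('strip',ray(t,*q(230,240,270,195),.055))
V=d['wrist']['view'];print('wristcam',-V[:3,:3].T@V[:3,3])
print(delta(.544,.3252,.24,96),delta(.544,.3252,.126,96))
E
```

```text
box [ 0.5725 -0.0313  7.3481  0.1774]
cover [  0.5438  -0.2881 -14.7273   0.1326]
strip [ 0.53814764 -0.03554079  0.055     ]
wristcam [0.12821374 0.61794163 0.37282113]
[-4.065e-01 -1.381e-01 -5.300e-03  6.476e+01] [-0.4065 -0.1381  0.1087 64.76  ]
```

move_arm:
  commands:
    - [[-0.1,-0.03,0,16],[-0.4065,-0.138,0,63.4],[-0.4065,-0.138,0,63.4],[-0.4065,-0.138,0,63.4],[-0.4065,-0.138,0,63.4],[-0.4065,-0.138,0,63.4],[-0.4065,-0.138,0,63.4],[-0.4065,-0.138,0,63.4],[-0.4065,-0.138,0,63.4],[-0.4065,-0.138,0,63.4],[-0.4065,-0.138,0,63.4],[-0.4065,-0.138,0,63.4],[-0.4065,-0.138,0,63.4],[-0.4065,-0.138,0,63.4],[-0.4065,-0.138,0,63.4],[-0.4065,-0.138,0,63.4],[-0.4065,-0.138,0,63.4]]
  hand: 0
  grip_force: 40

```text
clock: 1.57
tcp_pos: [0.5433, 0.3268, 0.2358]
orientation: [-3.142, -0.0, 1.701]
force: [-1.0, -0.2, -0.0]
opening: 0.0856
grasp_force: 0.0
```

```bash
python3 - <<'E'
from h import *
c=cam('wrist','w1.png')
print(proj(c,(.544,.3252,.16)),proj(c,(.544,.3252,.08)))
print(manip.state()['tcp_pos'],manip.state()['orientation'],delta(.544,.3252,.126,97.35))
E
```

```text
[317.86741841 264.78088873] [317.9644474  227.61960633]
[0.54343569 0.32669646 0.23577121] [ 3.14156022e+00 -6.47256848e-05  1.70093051e+00] [-0.0016  0.0004  0.1098  0.1061]
```

View pics/w1.png

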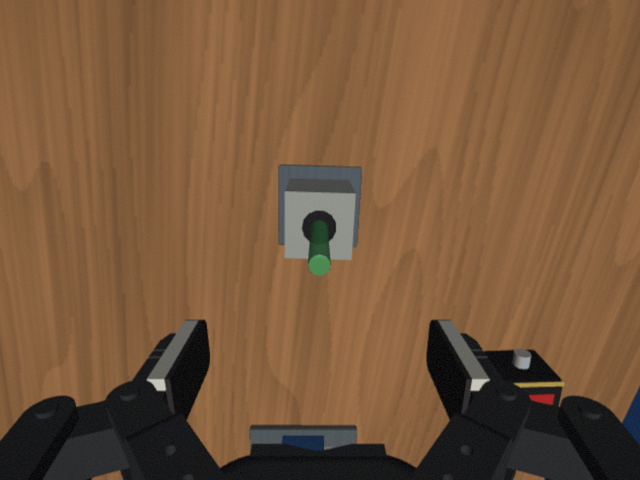

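Pen top at (319,265) and collar at (319,227): they match the prediction within 1 px. Going down.

move_arm:
  commands:
    - [[-0.0015,0,0.02,0],[-0.0015,0,0.045,0],[-0.0015,0,0.07,0],[-0.0015,0,0.09,0],[-0.0015,0,0.105,0],[-0.0015,0,0.11,0],[-0.0015,0,0.11,0],[-0.0015,0,0.11,0]]

```text
clock: 2.28
tcp_pos: [0.5446, 0.3247, 0.1262]
orientation: [3.141, -0.0, 1.7]
force: [-0.1, -0.6, 1.1]
opening: 0.0854
grasp_force: 0.0
```

move_arm:
  commands:
    - [[0,0,0,0],[0,0,0,0],[0,0,0,0],[0,0,0,0],[0,0,0,0],[0,0,0,0],[0,0,0,0],[0,0,0,0],[0,0,0,0],[0,0,0,0],[0,0,0,0],[0,0,0,0]]
  hand: 1
  grip_force: 40

```text
clock: 3.28
tcp_pos: [0.5446, 0.3244, 0.126]
orientation: [3.141, -0.0, 1.699]
force: [-0.6, 0.2, 4.4]
opening: 0.0128
grasp_force: 38.9
```

move_arm:
  commands:
    - [[0,0,-0.003,0],[0,0,-0.01,0],[0,0,-0.02,0],[0,0,-0.03,0],[0,0,-0.04,0],[0,0,-0.05,0],[0,0,-0.06,0],[0,0,-0.07,0],[0,0,-0.08,0],[0,0,-0.09,0],[0,0,-0.095,0],[0,0,-0.095,0],[0,0,-0.095,0],[0,0,-0.095,0]]

```text
clock: 4.45
tcp_pos: [0.5441, 0.3242, 0.22]
orientation: [-3.14, 0.0, 1.699]
force: [-0.1, -0.7, -0.5]
opening: 0.0128
grasp_force: 38.9
```

```bash
python3 - <<'E'
from h import *
import pickle
p=np.radians(7.35);C,S=np.cos(p),np.sin(p)
for m in((-.035,.036),(-.035,-.036)): print(.5725+C*m[0]-S*m[1],-.0313+S*m[0]+C*m[1])
s=manip.state();print(s['tcp_pos'],s['opening'],s['force'])
print(delta(.5725+C*-.035-S*.036,-.0313+S*-.035+C*.036,.221,97.35))
c=cam('wrist');d=cam('side')
pickle.dump((c,d),open('c1.pkl','wb'))
t=s['tcp_pos'];
print([np.round(proj(c,(t[0],t[1],t[2]+h))) for h in(.034,-.046,-.051,-.101,-.113)],[np.round(proj(d,(t[0],t[1],t[2]+h))) for h in(-.046,-.101,-.113)])
u,v=np.round(proj(d,(t[0],t[1],t[2]-.08))).astype(int);
a=cv2.resize(d['img'][v-40:v+40,u-30:u+30],None,fx=6,fy=6,interpolation=3);b=cv2.resize(c['img'][60:480,180:460],(320,480))
cv2.imwrite('pics/g.png',np.hstack([a,b])[:,:,::-1]);print(u,v)
E
```

```text
0.5331821032486056 -7.33608108927572e-05
0.5423930741423241 -0.07148174978022234
[0.54408631 0.32418336 0.21995365] 0.012818724304529338 [-0.14959564 -0.67946678 -0.48831679]
[-0.3202 -0.0523 -0.001   0.0091]
[array([316., 384.]), array([317., 283.]), array([317., 279.]), array([317., 248.]), array([317., 242.])] [array([291., 341.]), array([291., 358.]), array([292., 362.])]
291 352
```

View pics/g.png

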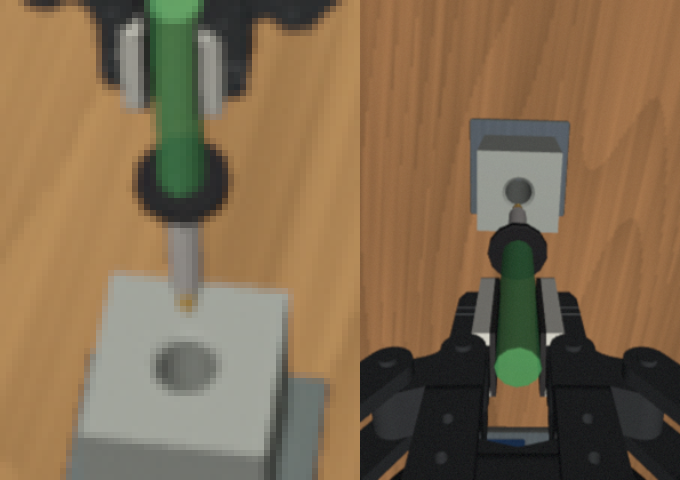

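The side crop shows the tip at about (291.7,362.4) against a prediction of (292,362), so the pen hangs upright and centred. Moving to above seam0.

move_arm:
  commands:
    - [[-0.008,-0.0015,0,0],[-0.022,-0.004,0,0],[-0.044,-0.007,0,0],[-0.07,-0.011,0,0],[-0.098,-0.016,0,0],[-0.126,-0.021,0,0],[-0.154,-0.025,0,0],[-0.182,-0.03,0,0],[-0.21,-0.034,0,0],[-0.238,-0.039,0,0],[-0.264,-0.043,0,0],[-0.285,-0.047,0,0],[-0.302,-0.05,0,0],[-0.313,-0.052,0,0],[-0.318,-0.052,0,0],[-0.318,-0.052,0,0],[-0.318,-0.052,0,0],[-0.318,-0.052,0,0],[-0.318,-0.052,0,0]]

```text
clock: 6.13
tcp_pos: [0.5336, 0.0032, 0.2206]
orientation: [-3.142, -0.0, 1.701]
force: [0.2, -0.0, -0.7]
opening: 0.0131
grasp_force: 38.9
```

```bash
python3 - <<'E'
from h import *
import pickle
c=cam('wrist','w2.png');s=manip.state();t=s['tcp_pos'];print(t,s['orientation'])
pickle.dump(c,open('c2.pkl','wb'))
print('tip',proj(c,(t[0],t[1],t[2]-.113)))
p=np.radians(7.35);C,S=np.cos(p),np.sin(p)
for k,m in [*M.items(),('s0',(-.035,.036)),('s6',(-.035,-.036))]: print(k,np.round(proj(c,(.5725+C*m[0]-S*m[1],-.0313+S*m[0]+C*m[1],.055)),1))
E
```

```text
[0.53363212 0.00313196 0.22056902] [-3.14150642e+00 -1.70174064e-04  1.70062467e+00]
tip [317.17056367 242.54619829]
a [322.5 209.4]
b [321.9 318.4]
c [388.8 318.5]
d [396.3 209.5]
s0 [316.3 226. ]
s6 [316.3 304.3]
```

View pics/w2.png

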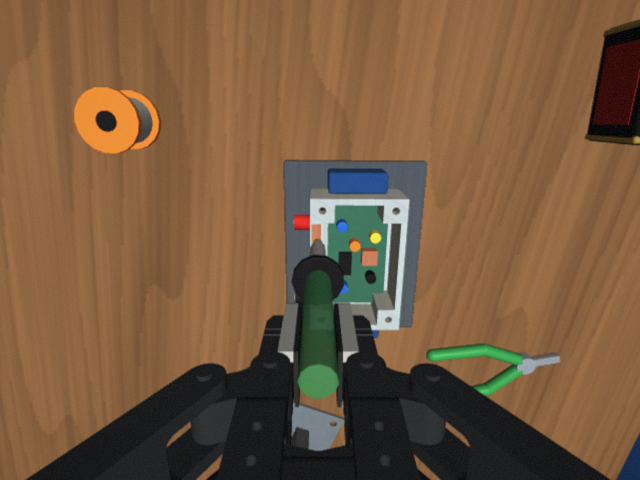

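```bash
python3 - <<'E'
from h import *
import pickle
c=pickle.load(open('c2.pkl','rb'))
a=cv2.resize(c['img'][185:285,280:410],None,fx=6,fy=6,interpolation=3)
cv2.imwrite('pics/w2z.png',a[:,:,::-1])
E
```

```text
(no output)
```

View pics/w2z.png

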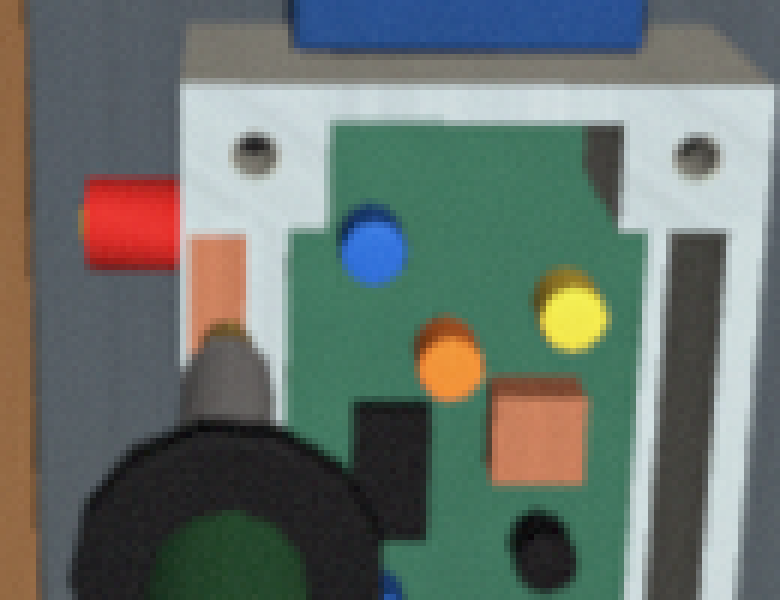

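The crop shows thread a at (322.2,210.4) and thread d at (395.9,210.8), about 1 mm towards -y of the first fit. The strip centre is at u=315.9 and the tip at u=317.4. So I correct by ty -1.1 mm and go down.

move_arm:
  commands:
    - [[-0.001,-0.0006,0.008,0],[-0.002,-0.0011,0.02,0],[-0.002,-0.0011,0.032,0],[-0.002,-0.0011,0.041,0],[-0.002,-0.0011,0.045,0],[-0.002,-0.0011,0.047,0],[-0.002,-0.0011,0.047,0],[-0.002,-0.0011,0.047,0]]

```text
clock: 6.85
tcp_pos: [0.5331, 0.0002, 0.174]
orientation: [3.141, 0.0, 1.699]
force: [0.8, 0.4, -1.1]
opening: 0.0131
grasp_force: 39.0
```

```bash
python3 - <<'E'
from h import *
c=cam('side');s=manip.state();t=s['tcp_pos'];print(t,s['orientation'],s['force'],delta(.5327,.0009,.164,97.35))
u,v=np.round(proj(c,(t[0],t[1],.06))).astype(int);print(proj(c,(t[0],t[1],t[2]-.113)),u,v)
a=cv2.resize(c['img'][v-35:v+35,u-40:u+40],None,fx=7,fy=7,interpolation=3);cv2.imwrite('pics/s2.png',a[:,:,::-1])
E
```

```text
[5.33347802e-01 1.70046299e-04 1.74214757e-01] [3.14044415e+00 3.11654522e-04 1.69935526e+00] [-0.34577056 -0.70864256  0.02652725] [ 0.0008 -0.0005  0.0102  0.0159]
[331.95706947 254.65710182] 332 255
```

View pics/s2.png

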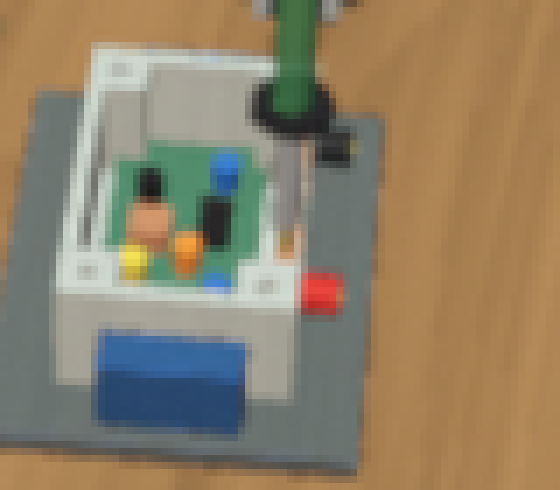

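The tip is about 6 mm above the strip, at its red end. Now I touch down and stroke.

move_arm:
  commands:
    - [[0.0005,-0.0004,0.002,0],[0.001,-0.0004,0.004,0],[0.001,-0.0004,0.006,0],[0.001,-0.0004,0.0075,0],[0.001,-0.0004,0.009,0],[0.001,-0.0004,0.01,0],[0.001,-0.0004,0.01,0],[0.001,-0.0004,0.01,0],[0.001,-0.0004,0.01,0]]

```text
clock: 7.65
tcp_pos: [0.5324, 0.0011, 0.1638]
orientation: [3.141, 0.0, 1.699]
force: [1.3, 0.5, 1.1]
opening: 0.013
grasp_force: 39.0
```

move_arm:
  commands:
    - [[-0.0008,0,0,0],[-0.0024,0,0,0],[-0.004,0,0,0],[-0.0057,0,0,0],[-0.0074,0,0,0],[-0.009,0,0,0],[-0.0107,0,0,0],[-0.0124,0,0,0],[-0.014,0,0,0],[-0.0157,0,0,0],[-0.0174,0,0,0],[-0.019,0,0,0],[-0.0207,0,0,0],[-0.0224,0,0,0],[-0.024,0,0,0],[-0.0257,0,0,0],[-0.0274,0,0,0],[-0.029,0,0,0],[-0.0307,0,0,0],[-0.0324,0,0,0]]

```text
clock: 9.32
tcp_pos: [0.5365, -0.0312, 0.1636]
orientation: [3.142, 0.0, 1.699]
force: [-0.4, 0.7, 1.2]
opening: 0.0126
grasp_force: 39.0
```

```bash
python3 - <<'E'
from h import *
# remaining, without advancing time
print(delta(.5423,-.0743,.164,97.35), manip.state()['tcp_pos'])
E
```

```text
[-0.0435  0.0003 -0.0004  0.0076] [ 0.53645334 -0.03118164  0.16362011]
```

move_arm:
  commands:
    - [[-0.0017,0,0,0],[-0.0033,0,0,0],[-0.005,0,0,0],[-0.0067,0,0,0],[-0.0083,0,0,0],[-0.01,0.0001,0,0],[-0.0117,0.0001,0,0],[-0.0133,0.0001,0,0],[-0.015,0.0001,0,0],[-0.0167,0.0001,0,0],[-0.0183,0.0002,0,0],[-0.02,0.0002,0,0],[-0.0217,0.0002,0,0],[-0.0233,0.0002,0,0],[-0.025,0.0002,0,0],[-0.0267,0.0002,0,0],[-0.0283,0.0003,0,0],[-0.03,0.0003,0,0],[-0.0317,0.0003,0,0],[-0.0333,0.0003,0,0]]

```text
clock: 10.98
tcp_pos: [0.541, -0.0641, 0.1636]
orientation: [-3.142, 0.0, 1.699]
force: [0.5, 1.3, 1.4]
opening: 0.0131
grasp_force: 39.0
```

move_arm:
  commands:
    - [[-0.0017,0,0,0],[-0.0033,0,0,0],[-0.005,0,0,0],[-0.0067,0,0,0],[-0.0083,0,0,0],[-0.0095,0,0,0],[-0.01,0,0,0],[-0.01,0,0,0],[-0.01,0,0,0]]

```text
clock: 11.73
tcp_pos: [0.5423, -0.074, 0.1636]
orientation: [3.142, 0.0, 1.699]
force: [0.1, 0.7, 0.8]
opening: 0.013
grasp_force: 39.0
```

Stroke finished at the black end. Lift, and work out the return.

move_arm:
  commands:
    - [[0,0,-0.004,0],[0,0,-0.012,0],[0,0,-0.022,0],[0,0,-0.034,0],[0,0,-0.046,0],[0,0,-0.055,0],[0,0,-0.057,0],[0,0,-0.057,0]]

```text
clock: 12.4
tcp_pos: [0.5432, -0.0742, 0.2222]
orientation: [3.139, 0.001, 1.699]
force: [0.3, 0.1, -1.3]
opening: 0.0132
grasp_force: 39.0
```

```bash
python3 - <<'E'
from h import *
print(delta(.5442,.3247,.221,97.35),delta(.5442,.3247,.126,97.35))
E
```

```text
[0.3954 0.0521 0.0012 0.0114] [0.3954 0.0521 0.0962 0.0114]
```

move_arm:
  commands:
    - [[0.009,0.001,0,0],[0.027,0.003,0,0],[0.052,0.007,0,0],[0.082,0.011,0,0],[0.112,0.015,0,0],[0.142,0.019,0,0],[0.172,0.023,0,0],[0.202,0.027,0,0],[0.232,0.031,0,0],[0.262,0.035,0,0],[0.292,0.039,0,0],[0.32,0.042,0,0],[0.345,0.0455,0,0],[0.367,0.048,0,0],[0.383,0.05,0,0],[0.392,0.0515,0,0],[0.3954,0.052,0,0],[0.3954,0.052,0,0],[0.3954,0.052,0,0],[0.3954,0.052,0,0]]

```text
clock: 14.07
tcp_pos: [0.5433, 0.3238, 0.2206]
orientation: [-3.141, 0.0, 1.698]
force: [-0.3, 0.6, -0.2]
opening: 0.0127
grasp_force: 39.0
```

```bash
python3 - <<'E'
from h import *
import pickle
c=cam('side');d=cam('wrist');t=manip.state()['tcp_pos'];print(t,delta(.5442,.3247,.126,97.35))
c1,d1=pickle.load(open('c1.pkl','rb'))[::-1]
# compare with the picture at the lift: mean shift of the stand area / pen
for a,b,r in((c['img'],c1['img'],(310,385,260,325)),(d['img'],d1['img'],(180,300,260,380))):
    f=lambda i:cv2.cvtColor(i[r[0]:r[1],r[2]:r[3]],cv2.COLOR_RGB2GRAY).astype(np.float32)
    print(np.round(cv2.phaseCorrelate(f(b),f(a)),2) if 0 else cv2.phaseCorrelate(f(b),f(a)), abs(f(a)-f(b)).max())
E
```

```text
[0.5433747  0.32384684 0.22074566] [ 0.0007  0.0009  0.0947 -0.0726]
((0.3376381737665497, 0.1747003253044639), 1.0048685501239918) 59.0
((0.22853366389250596, -0.14652180653755664), 1.0193941357400682) 46.0
```

move_arm:
  commands:
    - [[0.0007,0.0009,0.003,0],[0.0007,0.0009,0.01,0],[0.0007,0.0009,0.02,0],[0.0007,0.0009,0.03,0],[0.0007,0.0009,0.04,0],[0.0007,0.0009,0.05,0],[0.0007,0.0009,0.06,0],[0.0007,0.0009,0.07,0],[0.0007,0.0009,0.08,0],[0.0007,0.0009,0.088,0],[0.0007,0.0009,0.092,0],[0.0007,0.0009,0.094,0],[0.0007,0.0009,0.094,0],[0.0007,0.0009,0.094,0]]

```text
clock: 15.33
tcp_pos: [0.5445, 0.326, 0.127]
orientation: [3.14, -0.0, 1.699]
force: [-0.4, 0.8, -0.0]
opening: 0.0131
grasp_force: 39.0
```

move_arm:
  commands:
    - [[0,0,0,0],[0,0,0,0],[0,0,0,0],[0,0,0,0],[0,0,0,0],[0,0,0,0],[0,0,0,0],[0,0,0,0],[0,0,0,0],[0,0,0,0],[0,0,0,0]]
  hand: 0

```text
clock: 16.25
tcp_pos: [0.544, 0.3257, 0.1266]
orientation: [3.142, -0.0, 1.699]
force: [-0.5, 0.4, -0.3]
opening: 0.0856
grasp_force: 0.0
```

move_arm:
  commands:
    - [[0,0,-0.01,0],[0,0,-0.03,0],[0,0,-0.06,0],[0,0,-0.09,0],[0,0,-0.11,0],[0,0,-0.11,0],[0,0,-0.11,0]]

```text
clock: 16.83
tcp_pos: [0.5452, 0.3263, 0.2394]
orientation: [3.137, -0.001, 1.699]
force: [0.3, 0.1, -0.3]
opening: 0.0856
grasp_force: 0.0
```

```bash
python3 - <<'E'
from h import *
c=cam('side');d=cam('wrist')
a=cv2.resize(c['img'][330:415,255:330],(340,384),interpolation=3);b=cv2.resize(d['img'][130:330,220:430],(403,384),interpolation=3)
cv2.imwrite('pics/p3.png',np.hstack([a,b])[:,:,::-1])
print(proj(c,(.5442,.3247,.16)),proj(d,(.5442,.3247,.16)))
print(delta(.5438,-.2885,.22,75.27),manip.state()['tcp_pos'])
E
```

```text
[290.76356859 345.48215932] [316.6555297  262.84593453]
[-6.09000e-01 -7.83000e-02  1.61000e-02  2.20891e+01] [0.54346543 0.32549186 0.23608538]
```

View pics/p3.png

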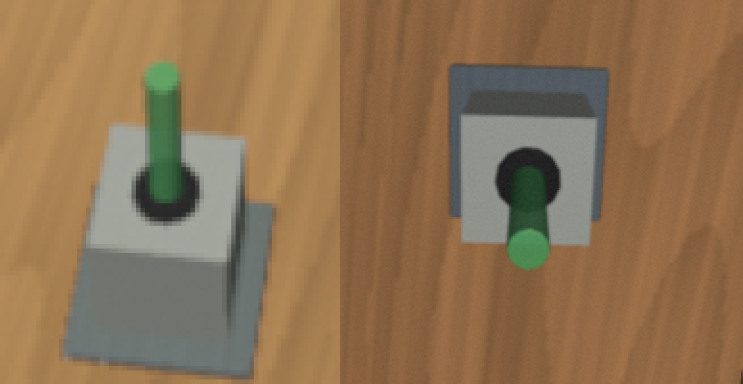

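The pen is seated upright in its stand. Now to the cover.

move_arm:
  commands:
    - [[-0.02,-0.003,0,1],[-0.05,-0.006,0.002,2],[-0.085,-0.011,0.004,4],[-0.122,-0.016,0.006,6],[-0.16,-0.021,0.008,8],[-0.2,-0.026,0.01,10],[-0.24,-0.031,0.012,12],[-0.28,-0.036,0.014,14],[-0.32,-0.041,0.016,16],[-0.36,-0.046,0.016,18],[-0.4,-0.051,0.016,20],[-0.44,-0.056,0.016,21],[-0.48,-0.062,0.016,22],[-0.52,-0.067,0.016,22.1],[-0.555,-0.071,0.016,22.1],[-0.585,-0.075,0.016,22.1],[-0.602,-0.078,0.016,22.1],[-0.609,-0.078,0.016,22.1],[-0.609,-0.078,0.016,22.1],[-0.609,-0.078,0.016,22.1]]

```text
clock: 18.6
tcp_pos: [0.5442, -0.287, 0.2198]
orientation: [-3.14, -0.002, 1.314]
force: [0.8, 0.4, 0.1]
opening: 0.0853
grasp_force: 0.0
```

```bash
python3 - <<'E'
from h import *
import pickle
c=cam('wrist');pickle.dump(c,open('c4.pkl','wb'));s=manip.state();print(s['tcp_pos'],np.degrees(s['orientation'][2]))
p=np.radians(-14.7);C,S=np.cos(p),np.sin(p)
for k,m in M.items(): print(k,np.round(proj(c,(.5438+C*m[0]-S*m[1],-.2885+S*m[0]+C*m[1],.004)),1))
cv2.imwrite('pics/w4.png',cv2.resize(c['img'][150:350,220:420],None,fx=3,fy=3,interpolation=3)[:,:,::-1])
E
```

```text
[ 0.54438237 -0.28648299  0.22008037] 75.33890667394407
a [285.  156.3]
b [287.8 259.5]
c [348.5 259.6]
d [351.3 156.3]
```

View pics/w4.png

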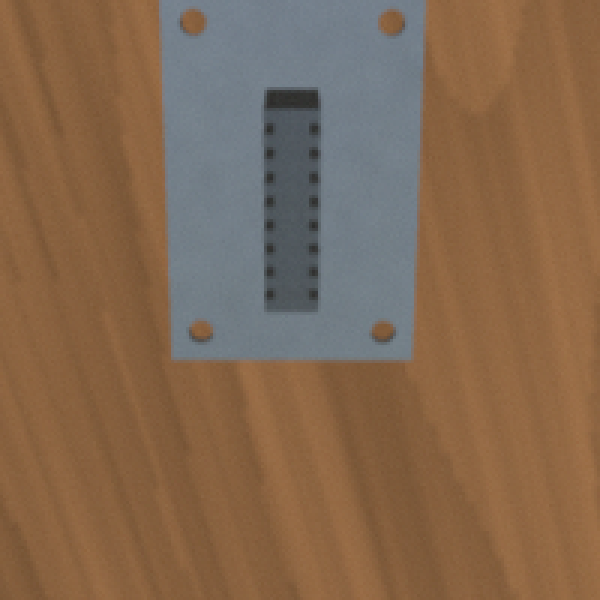

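The crop shows the cover's four holes at full-image (284,157), (350.3,157), (286.7,260) and (347.3,260). I refine the cover and box poses in code; for a comparable view I look at the box from the same relative pose before grasping.

```bash
cat >> h.py <<'E'
def P2(pose,m):
    p=np.radians(pose[2]);C,S=np.cos(p),np.sin(p);return pose[0]+C*m[0]-S*m[1],pose[1]+S*m[0]+C*m[1]
def blob(img,uv,r=8,th=40):
    u,v=np.round(uv).astype(int);w=img[v-r:v+r+1,u-r:u+r+1].astype(float)
    d=np.linalg.norm(w-np.median(w.reshape(-1,3),0),axis=2);m=(d>th).astype(np.uint8)
    n,l,s,c=cv2.connectedComponentsWithStats(m)
    if n<2:return None,0
    i=1+np.argmin([np.hypot(*(c[j]-r))-.15*s[j,4] for j in range(1,n)])
    W=d*(l==i);yy,xx=np.mgrid[-r:r+1,-r:r+1]
    return (u+(W*xx).sum()/W.sum(),v+(W*yy).sum()/W.sum()),int(s[i,4])
def locate(c,pose,z,keys='abcd',r=8,th=40):
    px={}
    for k in keys:
        b,n=blob(c['img'],proj(c,(*P2(pose,M[k]),z)),r,th);print(k,np.round(b,1) if b else b,n)
        if b: px[k]=b
    return fit(c,px,z,(pose[0],pose[1],np.radians(pose[2])))
E
python3 - <<'E'
from h import *
import pickle
c=pickle.load(open('c4.pkl','rb'));c2=pickle.load(open('c2.pkl','rb'))
print('cover hand',fit(c,dict(a=(284,157),d=(350.3,157),b=(286.7,260),c=(347.3,260)),.004,(.54,-.29,-.25)))
print('cover auto',locate(c,(.5438,-.2885,-14.7),.004))
print('box',fit(c2,dict(a=(322.2,210.4),d=(395.9,210.8),c=(388.5,320)),.055,(.57,-.03,.13)))
print(delta(.5725,-.032,.271,97.35))
E
```

```text
cover hand [  0.5427  -0.2888 -14.7943   0.0708]
a [283.8 157. ] 62
b [286.5 260.2] 48
c [347.3 260.3] 44
d [350.2 157.1] 62
cover auto [  0.5425  -0.2889 -14.8179   0.0737]
box [ 0.5724 -0.0324  7.2572  0.2148]
[  0.2533  -0.0372  -0.0509 -22.0111]
```

move_arm:
  commands:
    - [[0.03,-0.004,-0.005,-3],[0.065,-0.01,-0.015,-7],[0.1,-0.015,-0.025,-11],[0.14,-0.02,-0.035,-15],[0.18,-0.026,-0.045,-19],[0.215,-0.032,-0.051,-22],[0.24,-0.036,-0.051,-22],[0.253,-0.037,-0.051,-22],[0.253,-0.037,-0.051,-22],[0.253,-0.037,-0.051,-22],[0.253,-0.037,-0.051,-22]]

```text
clock: 19.57
tcp_pos: [0.5728, -0.0343, 0.2713]
orientation: [-3.141, 0.0, 1.698]
force: [0.3, 0.4, 0.2]
opening: 0.0855
grasp_force: 0.0
```

```bash
python3 - <<'E'
from h import *
import pickle
c=cam('wrist');pickle.dump(c,open('c5.pkl','wb'));s=manip.state();print(s['tcp_pos'],np.degrees(s['orientation'][2]))
print('box',locate(c,(.5724,-.0324,7.3),.055,r=8,th=60))
print(delta(.5427,-.2888,.12,75.2),delta(.5427,-.2888,.033,75.2))
E
```

```text
[ 0.57289587 -0.03481944  0.27126497] 97.21768676821246
a [284.1 151.5] 42
b [286.6 255.3] 31
c [347.5 255.4] 32
d [350.2 151.7] 41
box [ 0.5721 -0.0324  7.1799  0.1021]
[-0.2482 -0.0619  0.1513 22.0177] [-0.2482 -0.0619  0.2383 22.0177]
```

move_arm:
  commands:
    - [[-0.025,-0.006,0.01,2],[-0.06,-0.015,0.03,6],[-0.097,-0.024,0.055,10],[-0.133,-0.033,0.08,14],[-0.168,-0.042,0.105,18],[-0.202,-0.05,0.128,22],[-0.23,-0.057,0.145,22],[-0.2482,-0.0619,0.151,22],[-0.2482,-0.0619,0.165,22],[-0.2482,-0.0619,0.185,22],[-0.2482,-0.0619,0.205,22],[-0.2482,-0.0619,0.22,22],[-0.2482,-0.0619,0.23,22],[-0.2482,-0.0619,0.235,22],[-0.2482,-0.0619,0.237,22],[-0.2482,-0.0619,0.237,22],[-0.2482,-0.0619,0.237,22],[-0.2482,-0.0619,0.237,22]]

```text
clock: 21.12
tcp_pos: [0.5441, -0.2888, 0.0358]
orientation: [3.14, 0.001, 1.314]
force: [0.7, -0.3, 0.4]
opening: 0.0854
grasp_force: 0.0
```

```bash
python3 - <<'E'
from h import *
s=manip.state();print(s['tcp_pos'],s['force'],delta(.5427,-.2888,.034,75.2))
E
```

```text
[ 0.54409343 -0.28877445  0.03580701] [ 0.7400971  -0.32024723  0.39326236] [-0.0004 -0.0013  0.0018  0.0639]
```

move_arm:
  commands:
    - [[-0.0004,-0.001,0.001,0],[-0.0004,-0.001,0.001,0],[-0.0004,-0.001,0.001,0],[-0.0004,-0.001,0.001,0]]

```text
clock: 21.45
tcp_pos: [0.5422, -0.2883, 0.0338]
orientation: [3.141, 0.0, 1.314]
force: [-0.0, -1.0, 0.6]
opening: 0.0852
grasp_force: 0.0
```

move_arm:
  commands:
    - [[0,0,0,0],[0,0,0,0],[0,0,0,0],[0,0,0,0],[0,0,0,0],[0,0,0,0],[0,0,0,0],[0,0,0,0],[0,0,0,0],[0,0,0,0],[0,0,0,0],[0,0,0,0]]
  hand: 1
  grip_force: 70

```text
clock: 22.45
tcp_pos: [0.5423, -0.2884, 0.0339]
orientation: [3.141, 0.0, 1.314]
force: [-0.9, 0.3, 3.5]
opening: 0.0137
grasp_force: 71.1
```

```bash
python3 - <<'E'
from h import *
import pickle
c=cam('wrist');pickle.dump(c,open('c6.pkl','wb'));s=manip.state();print(s['tcp_pos'],np.degrees(s['orientation'][2]),s['force'])
print('cover',locate(c,(.5427,-.2889,-14.8),.004,keys='ad',r=12,th=40))
E
```

```text
[ 0.54224528 -0.28840096  0.03385378] 75.2613086665371 [-0.31079017 -0.59650212  4.78909323]
a [249.9 195.9] 246
d [385.6 195.9] 248
cover [  0.5424  -0.2888 -14.7237   0.2592]
```

move_arm:
  commands:
    - [[0,0,-0.002,0],[0,0,-0.006,0],[0,0,-0.014,0],[0,0,-0.024,0],[0,0,-0.036,0],[0,0,-0.05,0],[0,0,-0.064,0],[0,0,-0.078,0],[0,0,-0.09,0],[0,0,-0.097,0],[0,0,-0.1,0],[0,0,-0.1,0],[0,0,-0.1,0],[0,0,-0.1,0]]

```text
clock: 23.67
tcp_pos: [0.5414, -0.2879, 0.1326]
orientation: [-3.14, -0.001, 1.313]
force: [0.1, 0.3, -0.9]
opening: 0.0138
grasp_force: 70.5
```

```bash
python3 - <<'E'
from h import *
import pickle
c=cam('wrist');s=manip.state();t=s['tcp_pos'];print(t,s['orientation'],s['force'],s['opening'])
print('cover',locate(c,(t[0]+.0002,t[1]-.0004,-14.75),t[2]-.0339+.004,keys='ad',r=12,th=40))
print(delta(.5718,-.0321,.134,97.25))
E
```

```text
[ 0.54142017 -0.28787473  0.13245924] [-3.13957149e+00 -6.74310004e-04  1.31351596e+00] [ 0.54672166  0.09346473 -2.43352732] 0.013698038715413577
a [249.8 195.9] 246
d [385.5 195.9] 248
cover [  0.5415  -0.2883 -14.7138   0.3302]
[ 2.55100e-01 -3.57000e-02 -1.50000e-03 -2.19911e+01]
```

move_arm:
  commands:
    - [[0.006,-0.001,-0.001,-0.5],[0.018,-0.0025,-0.0015,-1.5],[0.036,-0.005,-0.0015,-3],[0.058,-0.008,-0.0015,-5],[0.082,-0.0115,-0.0015,-7.2],[0.107,-0.015,-0.0015,-9.4],[0.132,-0.0185,-0.0015,-11.6],[0.157,-0.022,-0.0015,-13.8],[0.182,-0.0255,-0.0015,-16],[0.205,-0.029,-0.0015,-18],[0.225,-0.0315,-0.0015,-19.6],[0.24,-0.0335,-0.0015,-20.8],[0.25,-0.035,-0.0015,-21.6],[0.2551,-0.0357,-0.0015,-22],[0.2551,-0.0357,-0.0015,-22],[0.2551,-0.0357,-0.0015,-22],[0.2551,-0.0357,-0.0015,-22],[0.2551,-0.0357,-0.0015,-22]]

```text
clock: 25.22
tcp_pos: [0.5725, -0.0334, 0.1351]
orientation: [-3.142, 0.0, 1.696]
force: [-0.2, 0.6, -1.5]
opening: 0.0134
grasp_force: 70.4
```

```bash
python3 - <<'E'
from h import *
s=manip.state();print(s['tcp_pos'],s['orientation'],delta(.5718,-.0321,.1,97.25))
E
```

```text
[ 0.57251768 -0.03339047  0.13510967] [-3.14155532e+00  2.74451887e-04  1.69625073e+00] [ 0.0014 -0.0006  0.0351 -0.062 ]
```

move_arm:
  commands:
    - [[0.0007,-0.0003,0.004,0],[0.0014,-0.0006,0.01,0],[0.0014,-0.0006,0.018,0],[0.0014,-0.0006,0.025,0],[0.0014,-0.0006,0.031,0],[0.0014,-0.0006,0.034,0],[0.0014,-0.0006,0.035,0],[0.0014,-0.0006,0.035,0],[0.0014,-0.0006,0.035,0],[0.0014,-0.0006,0.035,0],[0.0014,-0.0006,0.035,0]]

```text
clock: 26.13
tcp_pos: [0.5722, -0.0313, 0.1006]
orientation: [3.141, 0.0, 1.698]
force: [-0.4, 0.3, -2.2]
opening: 0.0139
grasp_force: 70.4
```

```bash
python3 - <<'E'
from h import *
import pickle
c=cam('wrist');pickle.dump(c,open('c7.pkl','wb'));s=manip.state();t=s['tcp_pos'];print(t,np.degrees(s['orientation']),s['force'],delta(.5718,-.0321,.1,97.25))
print('cover',locate(c,(t[0]+.0003,t[1]-.0003,np.degrees(s['orientation'][2])-90),t[2]-.0339+.004,keys='ad',r=12,th=40))
for k in'ad':
    print(k,'thread pred',np.round(proj(c,(*P2((.5721,-.0324,7.2),M[k]),.055)),1))
    u,v={'a':(250,196),'d':(386,196)}[k]
    print(cv2.cvtColor(c['img'][v-11:v+12,u-12:u+13],cv2.COLOR_RGB2GRAY))
E
```

```text
[ 0.5721207  -0.03130686  0.10056866] [1.79952741e+02 1.70133009e-02 9.72594314e+01] [-0.12084371  0.08535747 -1.54220659] [-0.0007 -0.0004  0.0006  0.0094]
a [249.4 196.1] 218
d [385.6 195.6] 235
cover [ 0.5728 -0.0317  7.4542  0.4473]
a thread pred [254.3 190.5]
[[136 131 133 132 135 132 133 133 132 130 131 131 132 131 133 133 131 132
  131 131 133 132 131 131 130]
 [134 131 134 131 135 134 130 130 133 131 136 132 128 130 130 131 133 131
  132 132 130 130 128 131 132]
 [133 133 134 133 133 133 133 136 153 163 162 138 109 107 113 123 125 131
  133 130 130 131 134 130 134]
 [132 133 131 134 134 131 144 172 189 197 183 131  86  81  93 106 105 111
  127 132 130 132 130 129 130]
 [134 133 133 132 133 124 154 197 206 206 188 122  83  85  97  97  84  81
  108 129 130 130 133 131 130]
 [132 132 130 134 129 117 176 204 210 204 192 123  85  93  99 103 100  84
   85 112 126 133 130 133 130]
 [133 131 134 129 109 131 192 208 207 207 193 130  94  99 104 107 111 105
   97 102 125 131 132 133 131]
 [132 133 132 118  87 149 199 206 206 207 198 151 109 103 106 112 116 114
  119 110 124 132 133 133 
[... 3324 characters left out ...]
09 206 208 208 206 184 163 125  77  71
  103 126 129 128 132 127 130]
 [130 131 128 132 133 143 157 169 187 189 180 174 155 124  93  71  77 103
  123 130 130 130 130 128 130]
 [131 132 131 132 130 121 109 113 127 132 118 111  90  71  66  79 107 122
  128 130 129 129 130 127 129]
 [132 130 132 132 131 129 119 111 106  95  85  89  88  88 100 110 124 128
  127 129 129 128 129 129 128]
 [130 132 130 132 131 132 131 130 127 120 114 114 115 118 126 129 130 128
  127 128 128 129 130 129 131]
 [131 133 131 132 133 130 130 130 129 130 128 129 128 129 126 129 127 128
  125 130 130 128 128 129 129]
 [131 129 130 132 128 128 129 129 127 130 128 128 127 129 128 128 130 129
  126 127 130 129 130 128 130]]
```

Both threads show through their holes. The offset left is about tx -0.7 mm, ty -0.4 mm, so I make a fine correction.

move_arm:
  commands:
    - [[-0.0004,-0.0002,0.0006,0],[-0.0007,-0.0004,0.001,0],[-0.0007,-0.0004,0.001,0],[-0.0007,-0.0004,0.001,0],[-0.0007,-0.0004,0.001,0],[-0.0007,-0.0004,0.001,0],[-0.0007,-0.0004,0.001,0],[-0.0007,-0.0004,0.001,0],[-0.0007,-0.0004,0.001,0],[-0.0007,-0.0004,0.001,0],[-0.0007,-0.0004,0.001,0],[-0.0007,-0.0004,0.001,0]]

```text
clock: 27.18
tcp_pos: [0.5714, -0.032, 0.0991]
orientation: [-3.142, 0.0, 1.698]
force: [-0.0, 0.2, -1.8]
opening: 0.014
grasp_force: 70.4
```

```bash
python3 - <<'E'
from h import *
for i in range(3):
    c=cam('wrist');s=manip.state();t=s['tcp_pos'];print(s['clock'],t,np.degrees(s['orientation']),s['force'],delta(.5718,-.0321,.099,97.25))
g=cv2.cvtColor(c['img'],cv2.COLOR_RGB2GRAY)
z=t[2]-.0339
print('hole top/bottom, thread predicted if aligned')
for k in'ad':
    print(k,[np.round(proj(c,(*P2((.5721,-.0324,7.2),M[k]),h)),1) for h in(z+.004,z,.055)])
# thread edge scan: half-level crossing
for k,u0,vs in(('a',238,range(187,194)),('d',374,range(187,194))):
    for v in vs:
        r=g[v,u0+6:u0+20].astype(int);print(k,v,r)
E
```

```text
27.2333 [ 0.57144192 -0.03199161  0.09912268] [1.79999273e+02 8.47783837e-04 9.72600482e+01] [ 0.29748516 -0.25079884 -2.65850573] [-0.0002  0.0003  0.0001  0.01  ]
27.2833 [ 0.57145736 -0.03199984  0.099139  ] [1.79997354e+02 5.37600074e-04 9.72601998e+01] [ 0.16907557 -0.4927032  -1.51805166] [-0.0001  0.0003  0.0001  0.0102]
27.3333 [ 0.57144142 -0.03197026  0.09912266] [ 1.79999360e+02 -1.53820625e-03  9.72620616e+01] [ 0.455558   -0.22648593 -1.77338489] [-0.0002  0.0003  0.0001  0.0121]
hole top/bottom, thread predicted if aligned
a [array([250.6, 195.8]), array([252., 194.]), array([255.5, 189.8])]
d [array([385.6, 195.9]), array([384.1, 194.2]), array([380.6, 190. ])]
a 187 [133 137 151 163 176 166 139 110 112 121 129 133 133 129]
a 188 [144 170 188 198 204 188 135  88  87 105 116 126 131 132]
a 189 [156 196 209 207 207 190 134  90  87  95 105 116 123 130]
a 190 [174 203 209 207 207 195 140  97  93 102 106 111 118 126]
a 191 [188 206 208 208 206 198 154 109  99 106 110 111 116 123]
a 192 [198 207 206 206 208 203 185 132 105 108 111 117 118 119]
a 193 [206 206 205 206 206 206 202 155 120 111 116 115 118 117]
d 187 [130 128 119 107 102 102 104 135 159 151 137 129 130 129]
d 188 [113  99  94  77  66  65  74 133 177 186 172 141 127 127]
d 189 [ 83  77  82  77  72  66  71 135 180 205 199 160 130 125]
d 190 [ 81  90  91  83  76  69  72 138 185 204 210 190 131 121]
d 191 [ 99  99  94  89  82  74  76 156 193 207 211 205 144 107]
d 192 [108 103  96  92  84  79 101 172 202 210 211 208 165  97]
d 193 [111 105 100  94  90 107 153 190 208 208 211 209 178 100]
```

move_arm:
  commands:
    - [[-0.0002,0.0004,0,0],[-0.0002,0.0004,0,0],[-0.0002,0.0004,0,0],[-0.0002,0.0004,0,0],[-0.0002,0.0004,0,0],[-0.0002,0.0004,0,0],[-0.0002,0.0004,0,0],[-0.0002,0.0004,0,0],[-0.0002,0.0004,0,0],[-0.0002,0.0004,0,0],[-0.0002,0.0004,0,0],[-0.0002,0.0004,0,0]]

```text
clock: 28.33
tcp_pos: [0.5719, -0.0322, 0.0991]
orientation: [3.142, 0.0, 1.697]
force: [0.3, 0.2, -2.8]
opening: 0.014
grasp_force: 70.4
```

```bash
python3 - <<'E'
from h import *
s=manip.state();d=delta(.5718,-.0321,.099,97.25);print(s['tcp_pos'],d,s['opening'],abs(s['qd']).max())
if np.linalg.norm(d[:3])<.0012: print(manip.hand_in())
E
```

```text
[ 0.57187104 -0.03216016  0.09912767] [ 0.0001 -0.0001  0.0001  0.0088] 0.01399655852033701 0.0020918581654176837
the job is handed in; nothing more can be done
None
```

I stroked the copper strip end to end with the pen, put the pen back in its stand, and handed the job in at 28.3 s with the cover held level about 1 cm above the box, its holes lined up over the threads to within about half a millimetre by my measurements; no verdict came back.

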